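# Square up a carved tile on the pottery bench

### The job

Pick up the wooden pushing block with the square foot (not the one with the round foot, which stays where it is) and with it slide the carved square tile, flat on the squaring board, into the corner where the two rails meet, until its edges lie along both rails; a gap of up to 10 mm is good enough. Push with the block only, never with the gripper, then stand the block upright on the bench beside the board and let go.

Things in the scene. Friction and masses are not known exactly. Their poses are not given: they have to be found in the camera images.
- block: Pale wooden pushing block standing loose on the bench, told by its SQUARE foot, 60 x 60 mm, 35 mm high, flat sides. From its middle rises a square post, 26 x 26 mm, faces parallel to the foot's, up to 114 mm above the underside: grip it there. 150 g. Origin: centre of the underside; x, y square to the foot's sides, z up.
- stamp: Similar wooden tool with a ROUND foot, 60 mm in diameter and 35 mm high, and the same 26 x 26 mm post up to 114 mm. Origin at the centre of the underside, z up. Loose, stands 120 mm or more from the block; the two may have changed places. Leave it alone.
- tile: Carved cream clay tile, 100 x 100 x 12 mm (relief on top up to 3 mm), lying loose and flat on the board, 20 mm or more short of both rails and turned up to 15 degrees to them. About 220 g. Origin: centre of the underside; x, y square to its sides, z up. Other clay pieces on the bench are smaller or round.
- board: Plywood board fixed to the bench, 260 x 260 mm, 12 thick, yawed up to 15 degrees. Wooden rails, tops 30 mm above the bench, run along its far (+x) and left (+y) edges and meet in its far left corner; inner faces at x = 110 and y = 110 mm in its frame, so a tile touching both is centred at x = y = 60 mm. Origin: centre of underside, at bench height; x away from the robot, y left, z up.
Not all that is in view belongs to the job. Leave any green or pink look-alike of the block alone.

How it is judged:
On the way:
1. the square-footed block, held in the gripper, pushes the tile (contact force between the fingers and block above 1 N and contact force between block and tile above 0.1 N), for 0.05 s.
At the end, for the whole second after the job is handed in: The tile lies flat on the board, at rest, its centre no more than 11 mm short of its place in the corner along either rail, and square to the rails within 10 degrees. The square-footed block stands upright (within about 8 degrees) on the bench, off the board, released and at rest (x of tile in the frame of board above 0.049 m and y of tile in the frame of board above 0.049 m and z of tile in the frame of board below 0.017 m and (angle between the x axis of tile and the x axis of board, either way round below 0.175 rad or angle between the x axis of tile and the y axis of board, either way round below 0.175 rad) and angle between block's own z axis and vertical below 0.15 rad and height (world z) of block below 0.006 m and linear speed of each of block, tile below 0.02 m/s); the robot touches nothing.
It fails at once if the gripper or arm touches the tile (contact force between any of the fingers, the arm and tile above 0.5 N).
It fails at once if the tile is tipped up off the board by more than 15 degrees (angle between tile's own z axis and vertical above 0.26 rad).
It fails at once if the round-footed tool is moved by more than 40 mm (distance of stamp from where it was at the start of the episode above 0.04 m).
It also fails if it takes over 58 s, if anything falls off the work surface, if the arm or the gripper's body presses on something with over 40 N, if the wrist force passes 120 N, or if a joint passes its speed limit or range.

### The arm

A 6-joint arm with a two-finger parallel gripper is mounted at the origin on the work surface. World frame = base frame: x ahead of the robot, y to its left, z up, the work surface at z = 0. Lengths are in m, angles in rad, forces in N, time in s.
With the tool pointing down it reaches from about 0.3 to 0.875 m from the base axis. Payload 6.4 kg.
Tool frame: the origin (TCP) lies on the front face of the gripper's body, between the roots of the fingers; the fingertips stand 73 mm ahead of it and the grasp point (between the pads) lies 54 mm ahead of it; z points along the fingers, y is the line along which they close (so a half turn about z gives the same grasp; the last joint's range is limited). The gripper opens to 85 mm and grips with 20 to 120 N. Pads are 22 mm wide; open, the fingers measure 114 mm over their backs; the gripper's body (76 mm by 85 mm) begins 54 mm behind the grasp point. The pads swing forward as they close: fully open they stand 13 mm farther back than shut.
Start: joints at [-1.364, 0.181, 1.607, -0, 1.354, -0.206], TCP at [0.231, -0.527, 0.304] pointing down, gripper open.
Joint ranges: [-2.99, 2.99], [-0.89, 2.07], [0.3, 2.58], [-1.14, 4.28], [0, 2.63], [-3.12, 3.12]. Speed limits (rad/s): [2.57, 2.57, 3.01, 3.14, 3.14, 3.14].

### API

Orientations are given as a unit quaternion [w, x, y, z].
In Python, from station import readout, cams, job gives the robot as it stands.
- The arm moves only by the tool send_rows, never from a script. Its argument "motion" is a list of rows, each a list of 3 entries, a list of its own where there are three numbers: the shift along the tool's x, y, z in units of 30 mm (1.0 is 30 mm), then the turn, a rotation vector about the tool's x, y, z in units of 6 degrees (1.0 is 6 degrees), then the opening, from 0 (shut) to 1 (fully open). In form: [[[dx, dy, dz], [wx, wy, wz], grip], ...]. A call has 1 to 20 rows; each row shifts and turns the commanded pose from where the row before left it, along the tool's axes as they then stand; what a row does not reach is not made up. A row lasts 1/12 s, in which the tool goes at most 41.7 mm and 7.16 degrees, less where a joint would pass 70% of its speed; a pose out of reach is approached as far as the arm can. A call is refused whole if a number of a shift passes 1 or a number of a turn 1, either way. A call with a gripper value outside its range is refused whole. The fingers move at their own pace and stop on an object; "force" is the grip in N (left out, the last holds). Time passes only in rows, so rows that do not move let the fingers close. It gives the time, the measured TCP pose, the force, the opening and the grip force at its end, in the units of the state.
- readout.state(): the state, without advancing time (a new reading comes with each control period).
- cams.snapshot(name): name is "side" or "top"; returns a dict with "pixels" (480x640x3 uint8, red, green, blue), "fx", "fy", "cx", "cy" (pixels), "D" ([k1, k2, p1, p2, k3] as OpenCV has them; the pictures are not rectified), "rvec" (rotation vector, rad) and "tvec" (3), from world to camera coordinates, as OpenCV has them. Camera axes: x right, y down, z forward; pixel columns grow to the right and rows downward; lengths in m; the calibration is good to about 2 mm. A picture is of the moment at which its call begins. There is no depth.
- job.close_job(): hands the job in; it is judged then, once.
The state is a dict: "t": time; "joints": joint angles; "qd": joint speeds; "effort": joint torques, N m; "eef_pos": TCP position; "orientation": TCP orientation; "contact_force": force on the tool from outside, world axes, zero at the start; "ft_torque": the same for the moment, N m; "width": finger opening in m; "gripper_force": force on a finger pad.
Only numpy, scipy, OpenCV 4.12 (cv2) and the standard library are available. Lean on these libraries where they do the work, as an engineer would, in place of code of your own. Each camera call takes 0.05 s, during which the arm holds its last target. There are 200 camera calls.

## Working session

There is one attempt and no reset: what is moved stays moved. The work goes in short steps, Python scripts to look and compute and a tool call to move; the robot and the scene stay as the last step left them, time stands still between calls to the robot, and variables do not carry over. Pictures are saved under pics/ and viewed, at most 10 in all, crops included, and the job is handed in when it is done.

Besides the shell and the picture viewer there is one more tool, called as name(argument=value, ...) on one line, values as JSON. send_rows: Moves the arm, as the interface text tells. Its arguments: {"type":"object","properties":{"motion":{"type":"array","items":{"type":"array"}},"force":{"type":"number"}},"required":["motion"]}

```bash
mkdir -p pics
cat > h.py <<'E'
import numpy as np, cv2
from station import readout, cams, job
def snap(n,f):
    s=cams.snapshot(n); cv2.imwrite(f,cv2.cvtColor(s["pixels"],cv2.COLOR_RGB2BGR)); np.save(f+'.npy',s,allow_pickle=True); return s
def load(f): return np.load(f+'.npy',allow_pickle=True).item()
def cast(s,px,z):
    K=np.array([[s["fx"],0,s["cx"]],[0,s["fy"],s["cy"]],[0,0,1]]);R=cv2.Rodrigues(np.array(s["rvec"],float))[0];t=np.array(s["tvec"],float).ravel()
    u=cv2.undistortPoints(np.array(px,float).reshape(-1,1,2),K,np.array(s["D"],float)).reshape(-1,2)
    d=np.c_[u,np.ones(len(u))]@R; c=-R.T@t
    return c+d*((z-c[2])/d[:,2])[:,None]
def proj(s,P):
    K=np.array([[s["fx"],0,s["cx"]],[0,s["fy"],s["cy"]],[0,0,1]])
    return cv2.projectPoints(np.array(P,float).reshape(-1,1,3),np.array(s["rvec"],float),np.array(s["tvec"],float),K,np.array(s["D"],float))[0].reshape(-1,2)
E
python3 -c "
from h import *
snap('top','pics/t0.png');snap('side','pics/s0.png');print(readout.state())"
```

```text
{'t': 0.1, 'joints': array([-1.36427985e+00,  1.81470271e-01,  1.60790919e+00,  6.24910693e-06,
        1.35380362e+00, -2.06336188e-01]), 'qd': array([-1.90615772e-03, -1.66690699e-03, -2.84886140e-03, -7.05665809e-04,
       -6.04516735e-04,  3.69593102e-05]), 'effort': array([ 3.43582315e-04, -4.45874476e+01, -3.52240062e+01, -2.64257915e-04,
        4.15692368e-03, -7.64932736e-06]), 'eef_pos': array([ 0.2306215 , -0.52630428,  0.3030716 ]), 'orientation': array([-7.95214785e-04,  9.78769463e-01,  2.04962693e-01,  2.97906110e-06]), 'contact_force': array([ 0.56860915, -0.51060109,  0.83386722]), 'ft_torque': array([-0.03264848, -0.04478641, -0.02700497]), 'gripper_force': 0.0, 'width': 0.08535819054408758}
```

View pics/t0.png

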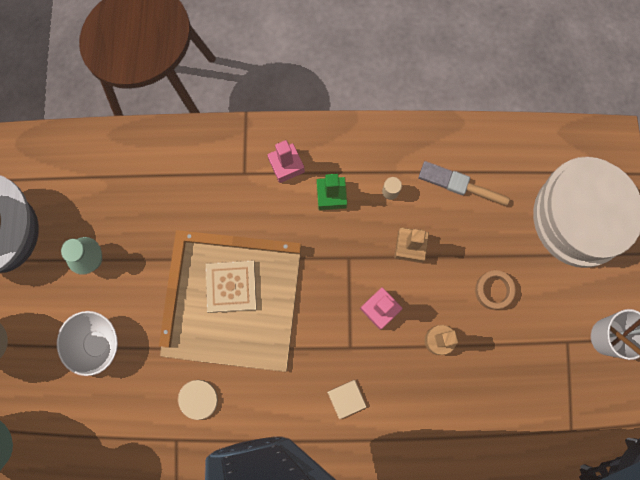

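View pics/s0.png

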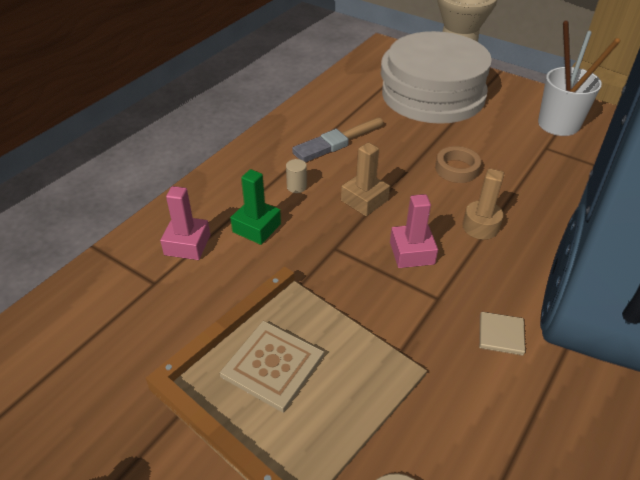

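The top view shows the square-foot block at about (412,244), the stamp at (442,340), and the tile at (231,286). The rails meet at (182,238). The side view agrees: square-foot block at (366,185), stamp at (485,210). I'll enlarge the crops for corner measurements.

```bash
python3 -c "
from h import *
a=cv2.imread('pics/t0.png');b=cv2.imread('pics/s0.png')
A=cv2.resize(a[228:376,155:310],None,fx=3,fy=3,interpolation=2)
B=cv2.resize(a[220:270,388:438],(300,300),interpolation=2);C=cv2.resize(b[140:220,335:395],(300,400),interpolation=2)[:,:]
o=np.zeros((600,800,3),np.uint8);o[:444,:465]=A;o[:300,480:780]=B
o[300:600,480:705]=cv2.resize(C,(225,300));cv2.imwrite('pics/c.png',o)
s=load('pics/t0.png')
print('board px rough',cast(s,[[186,232],[302,244],[288,370],[162,356]],0.012).round(3))
g=cv2.cvtColor(a,cv2.COLOR_BGR2HSV)
for p in [(215,270),(245,270),(270,320),(231,286),(412,255)]: print(p,g[p[1],p[0]])
R=cv2.Rodrigues(np.array(s['rvec'],float))[0];print('cam',-R.T@np.array(s['tvec']))
"
```

```text
board px rough [[ 0.676  0.229  0.012]
 [ 0.647 -0.014  0.012]
 [ 0.391  0.016  0.012]
 [ 0.419  0.272  0.012]]
(215, 270) [ 14 104 196]
(245, 270) [ 16  75 219]
(270, 320) [ 15 103 198]
(231, 286) [ 13 117 189]
(412, 255) [ 15 120 181]
cam [ 0.41073489 -0.05635289  1.20610044]
```

View pics/c.png

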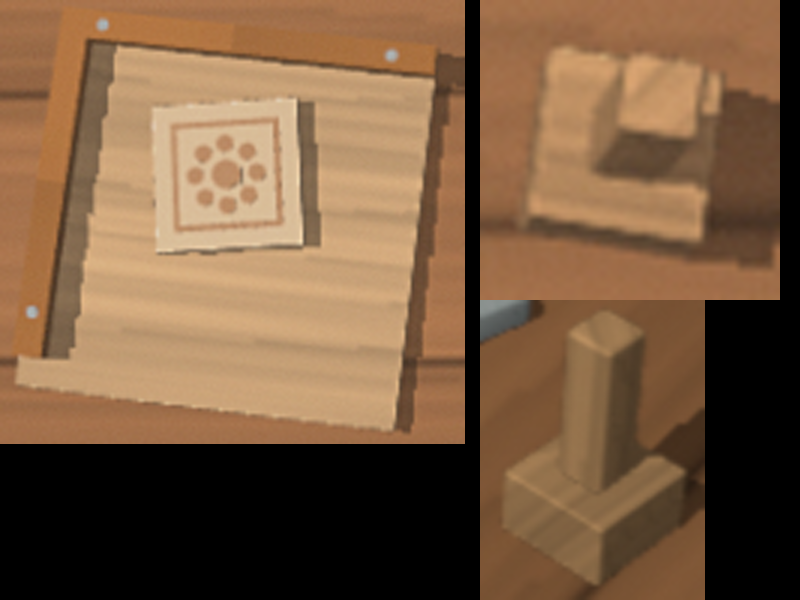

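The crop shows the tile's top corners at (152,108), (297,97), (302,244) and (156,252), plus the board and rail corners, and the block's foot and post. Next I convert these to world coordinates and check them against the given sizes.

```bash
python3 -c "
from h import *
t=load('pics/t0.png');s=load('pics/s0.png')
A=lambda l:np.array(l)/3+[155,228]-0.33
B=lambda l:(np.array(l)-[480,0])/6+[388,220]-.4
C=lambda l:(np.array(l)-[480,300])/3.75+[335,140]-.4
T=cast(t,A([[152,108],[297,97],[302,244],[156,252]]),.024)[:,:2]
def rep(n,P):
    e=np.roll(P,-1,0)-P; print(n,'c',P.mean(0).round(4),'len',np.linalg.norm(e,axis=1).round(4),'ang',[round(float((np.degrees(np.arctan2(v[1],v[0]))+45)%90-45),1) for v in e])
rep('tile',T)
Q=np.vstack([cast(t,A([[67,9],[436,46]]),.03),cast(t,A([[396,430],[17,383]]),.012)])[:,:2]; rep('board',Q)
I=cast(t,A([[89,40],[434,76]]),.03)[:,:2];J=cast(t,A([[43,356]]),.03)[:,:2];print('inner',I,J)
F=cast(t,B([[553,48],[720,73],[703,240],[530,215]]),.035)[:,:2];rep('foot top',F)
P=cast(t,B([[628,55],[705,65],[695,137],[618,125]]),.114)[:,:2];rep('post top',P)
G=cast(s,C([[505,475],[602,530],[683,475]]),.035)[:,:2];print('side foot',G,G[[0,2]].mean(0)); e=np.diff(G,axis=0);print(np.linalg.norm(e,axis=1),np.degrees(np.arctan2(e[:,1],e[:,0])))
rep('side post',cast(s,C([[567,333],[606,312],[643,333],[605,357]]),.114)[:,:2])
print('side bottom corner',cast(s,C([[600,583]]),0))
c=Q.mean(0);
print('stamp',cast(t,[[440,341]],.035))
"
```

```text
tile c [0.5598 0.1319] len [0.0997 0.1    0.0989 0.0983] ang [3.8, 2.4, 2.9, 2.9]
board c [0.5323 0.1319] len [0.2562 0.2584 0.2595 0.2567] ang [-6.5, -6.4, -6.8, -7.1]
inner [[ 0.65260356  0.22788485]
 [ 0.62511292 -0.0090205 ]] [[0.4377866  0.25335139]]
foot top c [ 0.6411 -0.2382] len [0.0578 0.0582 0.0592 0.0585] ang [-9.2, -8.3, -9.0, -9.8]
post top c [ 0.641  -0.2378] len [0.0248 0.0237 0.0248 0.023 ] ang [-8.1, -10.4, -9.6, -10.3]
side foot [[ 0.67137383 -0.20841781]
 [ 0.61523281 -0.20103486]
 [ 0.60456858 -0.25459073]] [ 0.6379712  -0.23150427]
[0.05662439 0.0546073 ] [ 172.5081793  -101.26163621]
side post c [ 0.638  -0.2317] len [0.0234 0.0214 0.0244 0.023 ] ang [-14.7, -10.8, -11.0, -13.4]
side bottom corner [[ 0.61589217 -0.20458779  0.        ]]
stamp [[ 0.44334407 -0.28718305  0.035     ]]
```

The sizes check out: tile about 100 mm, board about 258 mm, foot about 59 mm. In the world frame:

| Object | Position (m) | Yaw |
|---|---|---|
| Block | (0.640, -0.235) | -9.5° |
| Board | (0.532, 0.132) | -6.6° |
| Tile | (0.560, 0.132) | +3° |
| Tile target | (0.599, 0.185) | – |

First I move above the block.

send_rows(motion=[[[0.965, -0.2, 0], [0, 0, 0], 1], [[0.965, -0.2, 0], [0, 0, 0], 1], [[0.965, -0.2, 0], [0, 0, 0], 1], [[0.965, -0.2, 0], [0, 0, 0], 1], [[0.965, -0.2, 0], [0, 0, 0], 1], [[0.965, -0.2, 0], [0, 0, 0], 1], [[0.965, -0.2, 0], [0, 0, 0], 1], [[0.965, -0.2, 0], [0, 0, 0], 1], [[0.965, -0.2, 0], [0, 0, 0], 1], [[0.965, -0.2, 0], [0, 0, 0], 1], [[0.965, -0.2, 0], [0, 0, 0], 1], [[0.965, -0.2, 0], [0, 0, 0], 1], [[0.965, -0.2, 0], [0, 0, 0], 1], [[0.965, -0.2, 0], [0, 0, 0], 1], [[0.965, -0.2, 0], [0, 0, 0], 1], [[0.965, -0.2, 0], [0, 0, 0], 1], [[0.965, -0.2, 0], [0, 0, 0], 1]])

```text
t: 1.52
eef_pos: [0.6414, -0.2347, 0.3032]
orientation: [-0.0, 0.979, 0.205, -0.0]
contact_force: [0.2, -0.6, -0.1]
width: 0.0851
gripper_force: 0.0
```

send_rows(motion=[[[0, 0, 0], [0, 0, -0.95], 1], [[0, 0, 0], [0, 0, -0.95], 1], [[0, 0, 0], [0, 0, -0.95], 1], [[0, 0, 0], [0, 0, -0.95], 1], [[0, 0, 0], [0, 0, -0.95], 1], [[0, 0, 0], [0, 0, -0.95], 1], [[0, 0, 0], [0, 0, -0.95], 1], [[0, 0, 0], [0, 0, -0.95], 1], [[0, 0, 0], [0, 0, -0.95], 1], [[0, 0, 0], [0, 0, -0.95], 1], [[0, 0, 0], [0, 0, 0], 1], [[0, 0, 0], [0, 0, 0], 1]])

```text
t: 2.52
eef_pos: [0.6404, -0.2358, 0.3033]
orientation: [-0.0, 0.763, 0.646, -0.0]
contact_force: [0.7, 0.1, -0.4]
width: 0.0853
gripper_force: 0.0
```

```bash
cat >> h.py <<'E'
from scipy.spatial.transform import Rotation as Ro
def go(p,yaw=None):
    "units of shift (tool axes) and turn about tool z to reach TCP p, tool-x yaw (deg)"
    s=readout.state();q=s['orientation'];R=Ro.from_quat([q[1],q[2],q[3],q[0]]).as_matrix()
    y=np.degrees(np.arctan2(R[1,0],R[0,0]))
    print('t',round(s['t'],2),'pos',s['eef_pos'].round(4),'yaw',y.round(2),'tilt',R[:,2].round(3),'w',round(s['width'],4),'gf',round(s['gripper_force'],1),'cf',s['contact_force'].round(1))
    print('shift',(R.T@(np.array(p)-s['eef_pos'])/.03).round(2),'turn', None if yaw is None else round(-(yaw-y)/6,2))
E
python3 -c "
from h import *
go([.640,-.235,.134],80.5)"
```

```text
t 2.52 pos [ 0.6404 -0.2358  0.3033] yaw 80.48 tilt [-0.001  0.    -1.   ] w 0.0853 gf 0.0 cf [ 0.7  0.1 -0.4]
shift [ 0.02 -0.01  5.64] turn -0.0
```

Position and yaw are good, so I descend, grip and lift.

send_rows(motion=[[[0, 0, 0.8], [0, 0, 0], 1], [[0, 0, 0.8], [0, 0, 0], 1], [[0, 0, 0.8], [0, 0, 0], 1], [[0, 0, 0.8], [0, 0, 0], 1], [[0, 0, 0.8], [0, 0, 0], 1], [[0, 0, 0.8], [0, 0, 0], 1], [[0, 0, 0.8], [0, 0, 0], 1], [[0, 0, 0], [0, 0, 0], 1], [[0, 0, 0], [0, 0, 0], 0], [[0, 0, 0], [0, 0, 0], 0], [[0, 0, 0], [0, 0, 0], 0], [[0, 0, 0], [0, 0, 0], 0], [[0, 0, 0], [0, 0, 0], 0], [[0, 0, 0], [0, 0, 0], 0], [[0, 0, 0], [0, 0, 0], 0], [[0, 0, 0], [0, 0, 0], 0], [[0, 0, 0], [0, 0, 0], 0], [[0, 0, 0], [0, 0, 0], 0]], force=60)

```text
t: 4.02
eef_pos: [0.6414, -0.2361, 0.1377]
orientation: [0.001, 0.762, 0.647, 0.0]
contact_force: [-1.4, 1.4, 5.8]
width: 0.0256
gripper_force: 62.8
```

```bash
python3 -c "
from h import *
go([.640,-.235,.134],80.5)"
```

```text
t 4.02 pos [ 0.6414 -0.2361  0.1377] yaw 80.65 tilt [ 0.002 -0.001 -1.   ] w 0.0256 gf 62.8 cf [-1.4  1.4  5.8]
shift [ 0.03 -0.05  0.12] turn 0.03
```

send_rows(motion=[[[0, 0, -0.7], [0, 0, 0], 0], [[0, 0, -0.7], [0, 0, 0], 0], [[0, 0, -0.7], [0, 0, 0], 0], [[0, 0, -0.7], [0, 0, 0], 0], [[0, 0, -0.7], [0, 0, 0], 0], [[0, 0, -0.7], [0, 0, 0], 0], [[0, 0, -0.7], [0, 0, -0.5], 0]])

```text
t: 4.6
eef_pos: [0.6402, -0.2357, 0.2836]
orientation: [-0.0, 0.745, 0.667, -0.0]
contact_force: [0.3, 0.2, -1.4]
width: 0.0253
gripper_force: 61.8
```

```bash
python3 -c "
from h import *
go([.5476,.0295,.285],83.4)"
```

```text
t 4.6 pos [ 0.6402 -0.2357  0.2836] yaw 83.63 tilt [-0.001  0.    -1.   ] w 0.0253 gf 61.8 cf [ 0.3  0.2 -1.4]
shift [ 8.44 -4.05 -0.04] turn 0.04
```

send_rows(motion=[[[0.705, -0.34, 0], [0, 0, 0], 0], [[0.705, -0.34, 0], [0, 0, 0], 0], [[0.705, -0.34, 0], [0, 0, 0], 0], [[0.705, -0.34, 0], [0, 0, 0], 0], [[0.705, -0.34, 0], [0, 0, 0], 0], [[0.705, -0.34, 0], [0, 0, 0], 0], [[0.705, -0.34, 0], [0, 0, 0], 0], [[0.705, -0.34, 0], [0, 0, 0], 0], [[0.705, -0.34, 0], [0, 0, 0], 0], [[0.705, -0.34, 0], [0, 0, 0], 0], [[0.705, -0.34, 0], [0, 0, 0], 0], [[0.705, -0.34, 0], [0, 0, 0], 0], [[0, 0, 0.8], [0, 0, 0], 0], [[0, 0, 0.8], [0, 0, 0], 0], [[0, 0, 0.8], [0, 0, 0], 0], [[0, 0, 0.8], [0, 0, 0], 0], [[0, 0, 0.6], [0, 0, 0], 0], [[0, 0, 0], [0, 0, 0], 0], [[0, 0, 0], [0, 0, 0], 0]])

```text
t: 6.18
eef_pos: [0.5462, 0.0301, 0.1681]
orientation: [-0.001, 0.745, 0.667, -0.001]
contact_force: [0.5, 0.1, -0.7]
width: 0.0254
gripper_force: 61.8
```

```bash
python3 -c "
from h import *
go([.5476,.0295,.1525],83.4)
s=snap('side','pics/s1.png');b=cv2.imread('pics/s1.png')
cv2.imwrite('pics/s1c.png',cv2.resize(b[200:480,150:510],(771,600),interpolation=2))
print(proj(s,[[.5476,.0295,.15],[.56,.132,.024]]))"
```

```text
t 6.18 pos [0.5462 0.0301 0.1681] yaw 83.65 tilt [-0.003  0.    -1.   ] w 0.0254 gf 61.8 cf [ 0.5  0.1 -0.7]
shift [-0.01  0.05  0.52] turn 0.04
[[324.20167814 251.31851561]
 [272.10890042 359.05510147]]
```

View pics/s1c.png

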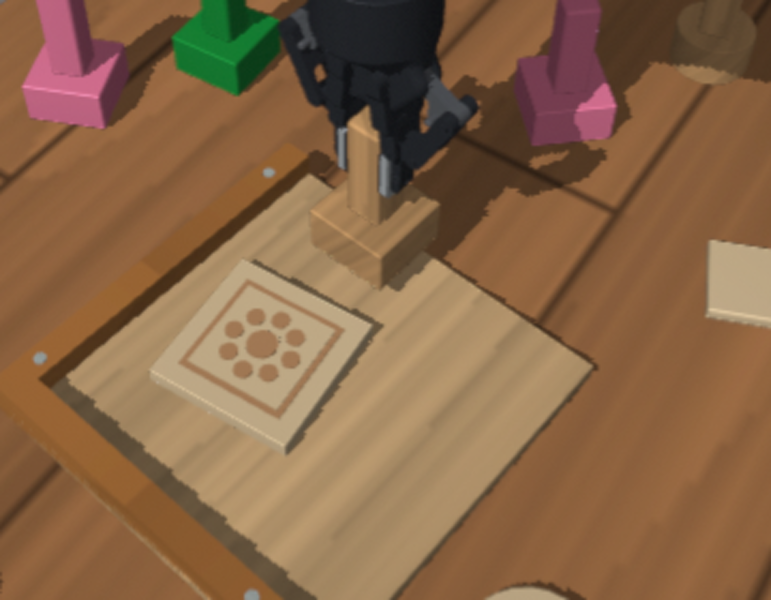

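The block hangs upright and square to the board, with its lower front corner at about (329,334) in the full picture. The tile is still untouched ahead of it. I'll check the underside height.

```bash
python3 -c "
from h import *
s=load('pics/s1.png')
for z in (.02,.03,.04): print(z,proj(s,[[.5198,.0634,z]]), cast(s,[[328.5,334]],z))"
```

```text
0.02 [[326.02132549 340.12041545]] [[0.52272461 0.05290602 0.02      ]]
0.03 [[326.12539201 335.77115193]] [[0.51878902 0.05910354 0.03      ]]
0.04 [[326.23129417 331.34678004]] [[0.51485343 0.06530106 0.04      ]]
```

send_rows(motion=[[[0, 0, 0.24], [0, 0, 0.04], 0], [[0, 0, 0.24], [0, 0, 0], 0], [[0, 0, 0], [0, 0, 0], 0], [[0.2, 0, 0], [0, 0, 0], 0], [[0.2, 0, 0], [0, 0, 0], 0], [[0.2, 0, 0], [0, 0, 0], 0], [[0.2, 0, 0], [0, 0, 0], 0], [[0.2, 0, 0], [0, 0, 0], 0], [[0.2, 0, 0], [0, 0, 0], 0], [[0.2, 0, 0], [0, 0, 0], 0], [[0.2, 0, 0], [0, 0, 0], 0], [[0.2, 0, 0], [0, 0, 0], 0], [[0.2, 0, 0], [0, 0, 0], 0], [[0.2, 0, 0], [0, 0, 0], 0], [[0, 0, 0], [0, 0, 0], 0]])

```text
t: 7.48
eef_pos: [0.5547, 0.0968, 0.1545]
orientation: [-0.0, 0.746, 0.666, 0.0]
contact_force: [0.2, -0.2, -1.9]
width: 0.0253
gripper_force: 62.0
```

```bash
python3 -c "
from h import *
go([.5476,.0295,.1535],83.4)
s=snap('side','pics/s2.png');b=cv2.imread('pics/s2.png')
cv2.imwrite('pics/s2c.png',cv2.resize(b[200:480,150:510],(771,600),interpolation=2))"
```

```text
t 7.48 pos [0.5547 0.0968 0.1545] yaw 83.45 tilt [ 0.     0.001 -1.   ] w 0.0253 gf 62.0 cf [ 0.2 -0.2 -1.9]
shift [-2.25  0.02  0.03] turn 0.01
```

View pics/s2c.png

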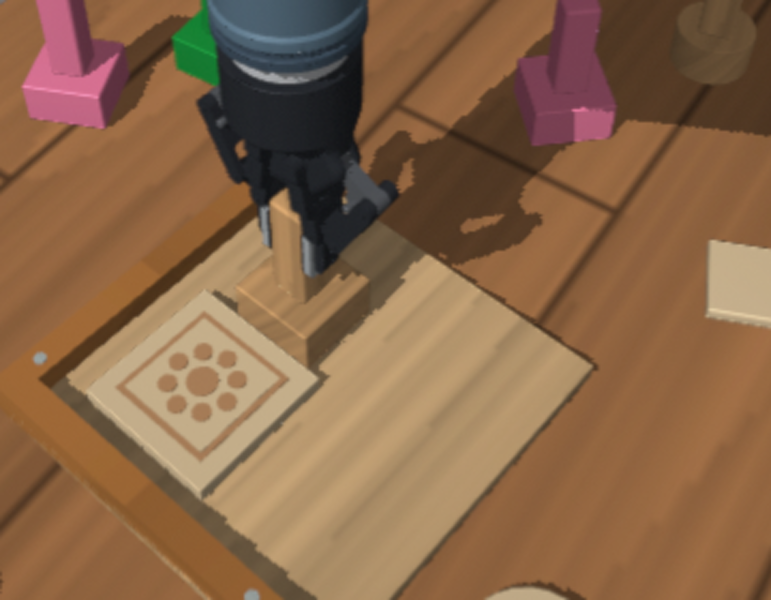

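The tile is flush against the block face and about 12–15 mm short of the left rail. I'll continue gently.

send_rows(motion=[[[0.1, 0, 0], [0, 0, 0], 0], [[0.1, 0, 0], [0, 0, 0], 0], [[0.1, 0, 0], [0, 0, 0], 0], [[0.1, 0, 0], [0, 0, 0], 0], [[0, 0, 0], [0, 0, 0], 0]])

```text
t: 7.95
eef_pos: [0.556, 0.1079, 0.1545]
orientation: [-0.0, 0.747, 0.665, 0.0]
contact_force: [-0.3, -0.9, -1.2]
width: 0.0254
gripper_force: 62.0
```

send_rows(motion=[[[0.05, 0, 0], [0, 0, 0], 0], [[0.05, 0, 0], [0, 0, 0], 0], [[0, 0, 0], [0, 0, 0], 0]])

```text
t: 8.2
eef_pos: [0.5563, 0.1106, 0.1545]
orientation: [-0.0, 0.747, 0.665, 0.0]
contact_force: [0.3, -1.4, -1.9]
width: 0.0251
gripper_force: 62.1
```

send_rows(motion=[[[0.05, 0, 0], [0, 0, 0], 0], [[0.05, 0, 0], [0, 0, 0], 0], [[0, 0, 0], [0, 0, 0], 0]])

```text
t: 8.45
eef_pos: [0.5567, 0.113, 0.1545]
orientation: [0.0, 0.746, 0.665, -0.0]
contact_force: [-0.0, -4.1, -1.0]
width: 0.0252
gripper_force: 62.0
```

send_rows(motion=[[[0.04, 0, 0], [0, 0, 0], 0], [[0.04, 0, 0], [0, 0, 0], 0], [[0, 0, 0], [0, 0, 0], 0]])

```text
t: 8.7
eef_pos: [0.5571, 0.1145, 0.1548]
orientation: [0.001, 0.746, 0.665, -0.001]
contact_force: [-1.4, -8.2, 0.6]
width: 0.0255
gripper_force: 62.5
```

Rail contact shows as 8 N. I back off, lift, move to the near side (tool -y) and look.

send_rows(motion=[[[-0.3, 0, 0], [0, 0, 0], 0], [[-0.6, 0, 0], [0, 0, 0], 0], [[0, 0, -0.6], [0, 0, 0], 0], [[0, 0, -0.6], [0, 0, 0], 0], [[0, -0.7, 0], [0, 0, 0], 0], [[0, -0.7, 0], [0, 0, 0], 0], [[0, -0.7, 0], [0, 0, 0], 0], [[0, -0.7, 0], [0, 0, 0], 0], [[0, -0.7, 0], [0, 0, 0], 0], [[0, 0, 0], [0, 0, 0], 0]])

```text
t: 9.53
eef_pos: [0.4456, 0.1018, 0.1895]
orientation: [-0.002, 0.746, 0.666, -0.001]
contact_force: [0.2, 0.5, -1.5]
width: 0.0255
gripper_force: 62.0
```

```bash
python3 -c "
from h import *
go([.532+.9934*-.075-.1149*-.067,.132,.1535],83.4)
s=snap('side','pics/s3.png');b=cv2.imread('pics/s3.png')
cv2.imwrite('pics/s3c.png',cv2.resize(b[200:480,150:510],(771,600),interpolation=2))"
```

```text
t 9.53 pos [0.4456 0.1018 0.1895] yaw 83.44 tilt [-0.004  0.002 -1.   ] w 0.0255 gf 62.0 cf [ 0.2  0.5 -1.5]
shift [1.07 0.54 1.2 ] turn 0.01
```

View pics/s3c.png

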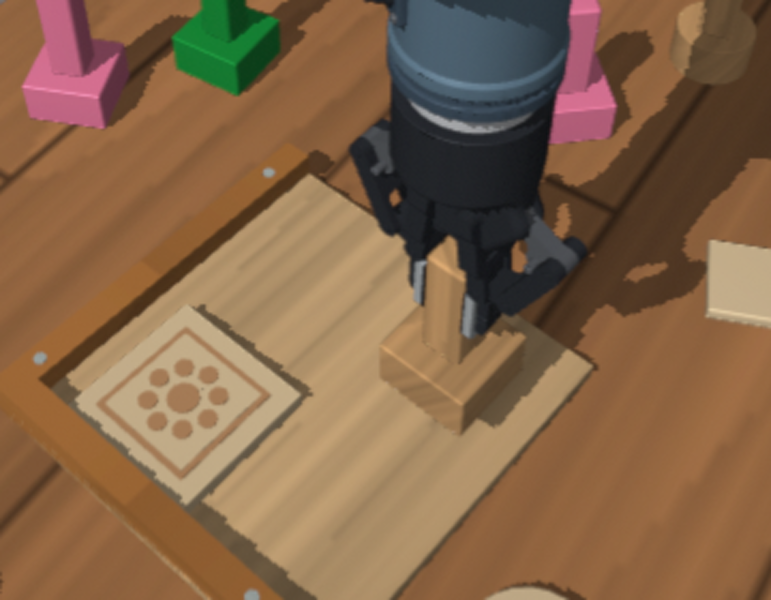

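The tile lies along the left rail, with its centre at about (236,386) in the full picture. The block is near the front edge and clear of it.

```bash
python3 -c "
from h import *
s=load('pics/s3.png')
P=cast(s,np.array([[184,398],[190,307],[308,392],[190,488],[75,402]])/2.1425+[150,200],.024)[:,:2]-[.5323,.1319]
a=np.radians(-6.6);print((P@np.array([[np.cos(a),-np.sin(a)],[np.sin(a),np.cos(a)]])).round(4))"
```

```text
[[ 0.0341  0.063 ]
 [ 0.0792  0.0151]
 [-0.0187  0.011 ]
 [-0.0107  0.1008]
 [ 0.081   0.1078]]
```

send_rows(motion=[[[0.7, 0, 0], [0, 0, 0], 0], [[0.7, 0, 0], [0, 0, 0], 0], [[0.7, 0, 0], [0, 0, 0], 0], [[0.7, 0, 0], [0, 0, 0], 0], [[0.7, 0, 0], [0, 0, 0], 0], [[0, 0, 0.6], [0, 0, 0], 0], [[0, 0, 0.6], [0, 0, 0], 0], [[0, 0, 0], [0, 0, 0], 0], [[0, 0.2, 0], [0, 0, 0], 0], [[0, 0.2, 0], [0, 0, 0], 0], [[0, 0.2, 0], [0, 0, 0], 0], [[0, 0.2, 0], [0, 0, 0], 0], [[0, 0.2, 0], [0, 0, 0], 0], [[0, 0.2, 0], [0, 0, 0], 0], [[0, 0.2, 0], [0, 0, 0], 0], [[0, 0.2, 0], [0, 0, 0], 0], [[0, 0.1, 0], [0, 0, 0], 0], [[0, 0.1, 0], [0, 0, 0], 0], [[0, 0, 0], [0, 0, 0], 0]])

```text
t: 11.17
eef_pos: [0.5158, 0.199, 0.1544]
orientation: [0.0, 0.747, 0.665, 0.0]
contact_force: [-0.0, 0.1, -1.4]
width: 0.0251
gripper_force: 62.0
```

send_rows(motion=[[[0, 0.05, 0], [0, 0, 0], 0], [[0, 0.05, 0], [0, 0, 0], 0], [[0, 0.05, 0], [0, 0, 0], 0], [[0, 0, 0], [0, 0, 0], 0]])

```text
t: 11.5
eef_pos: [0.5189, 0.1987, 0.1542]
orientation: [-0.001, 0.747, 0.665, -0.001]
contact_force: [-4.2, 0.7, 0.8]
width: 0.0254
gripper_force: 62.4
```

send_rows(motion=[[[0, 0.05, 0], [0, 0, 0], 0], [[0, 0.05, 0], [0, 0, 0], 0], [[0, 0, 0], [0, 0, 0], 0]])

```text
t: 11.75
eef_pos: [0.5198, 0.1987, 0.1537]
orientation: [-0.003, 0.746, 0.665, -0.003]
contact_force: [-11.6, 0.4, 6.1]
width: 0.0254
gripper_force: 63.1
```

The tile is seated against the far rail (about 11 N). I back off, lift and move toward a free bench spot right of the board at about (0.47, -0.06).

send_rows(motion=[[[0, -0.3, 0], [0, 0, 0], 0], [[0, -0.6, 0], [0, 0, 0], 0], [[0, 0, -0.7], [0, 0, 0], 0], [[0, 0, -0.7], [0, 0, 0], 0], [[0, 0, -0.7], [0, 0, 0], 0], [[0, 0, 0], [0, 0, 0], 0]])

```text
t: 12.25
eef_pos: [0.4986, 0.2019, 0.2223]
orientation: [0.003, 0.746, 0.665, 0.004]
contact_force: [2.0, -0.4, -0.7]
width: 0.0253
gripper_force: 62.2
```

```bash
python3 -c "
from h import *
go([.47,-.06,.139],83.4)
t=load('pics/t0.png');print(cast(t,[[382,300]],.06),cast(t,[[347,400]],.01))"
```

```text
t 12.25 pos [0.4986 0.2019 0.2223] yaw 83.43 tilt [ 0.01   0.001 -1.   ] w 0.0253 gf 62.2 cf [ 2.  -0.4 -0.7]
shift [-8.79  0.03  2.75] turn 0.01
[[ 0.52459274 -0.17104753  0.06      ]] [[ 0.33015615 -0.10145995  0.01      ]]
```

send_rows(motion=[[[-0.8, 0, 0], [0, 0, 0], 0], [[-0.8, 0, 0], [0, 0, 0], 0], [[-0.8, 0, 0], [0, 0, 0], 0], [[-0.8, 0, 0], [0, 0, 0], 0], [[-0.8, 0, 0], [0, 0, 0], 0], [[-0.8, 0, 0], [0, 0, 0], 0], [[-0.8, 0, 0], [0, 0, 0], 0], [[-0.8, 0, 0], [0, 0, 0], 0], [[-0.8, 0, 0], [0, 0, 0], 0], [[-0.8, 0, 0], [0, 0, 0], 0], [[-0.8, 0, 0], [0, 0, 0], 0], [[0, 0, 0], [0, 0, 0], 0], [[0, 0, 0], [0, 0, 0], 0]])

```text
t: 13.33
eef_pos: [0.4654, -0.0619, 0.217]
orientation: [0.0, 0.747, 0.664, 0.0]
contact_force: [1.1, 0.4, -1.6]
width: 0.0252
gripper_force: 62.0
```

```bash
python3 -c "
from h import *
go([.47,-.06,.139],83.4)
snap('top','pics/t4.png');snap('side','pics/s4.png');a=cv2.imread('pics/t4.png');b=cv2.imread('pics/s4.png')
o=np.zeros((600,800,3),np.uint8);o[:444,:465]=cv2.resize(a[228:376,155:310],None,fx=3,fy=3,interpolation=2)
o[:480,470:800]=cv2.resize(b[220:480,150:370],(330,390),interpolation=2)[:480] if 0 else cv2.copyMakeBorder(cv2.resize(b[220:480,150:370],(330,390)),0,90,0,0,cv2.BORDER_CONSTANT)
cv2.imwrite('pics/c4.png',o)"
```

```text
t 13.33 pos [ 0.4654 -0.0619  0.217 ] yaw 83.25 tilt [ 0.001 -0.    -1.   ] w 0.0252 gf 62.0 cf [ 1.1  0.4 -1.6]
shift [0.08 0.14 2.6 ] turn -0.02
```

View pics/c4.png

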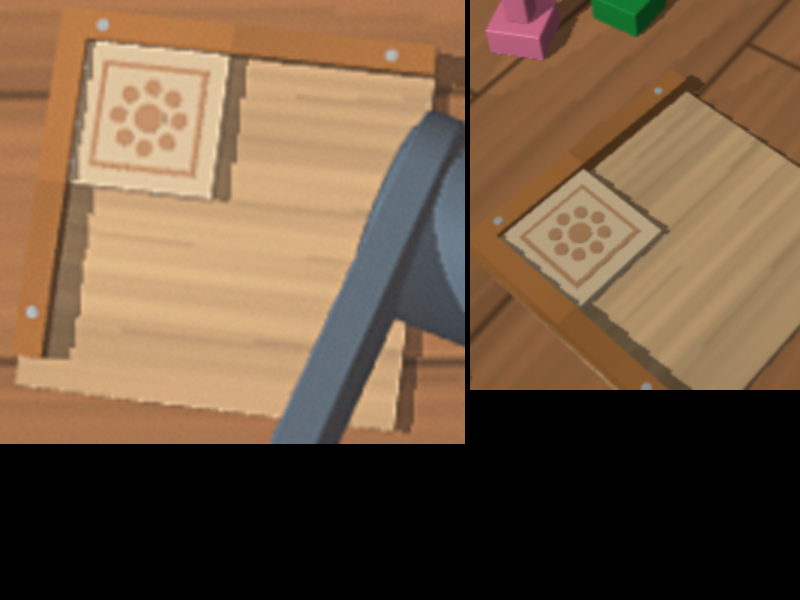

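The tile sits square in the corner with no visible gap to either rail; its centre is at about (148,118) in the crop. I lower the block and creep down to contact.

send_rows(motion=[[[0, 0, 0.6], [0, 0, 0], 0], [[0, 0, 0.6], [0, 0, 0], 0], [[0, 0, 0.6], [0, 0, 0], 0], [[0, 0, 0.5], [0, 0, 0], 0], [[0, 0, 0.1], [0, 0, 0], 0], [[0, 0, 0.1], [0, 0, 0], 0], [[0, 0, 0], [0, 0, 0], 0]])

```text
t: 14.02
eef_pos: [0.4657, -0.0603, 0.1424]
orientation: [-0.0, 0.746, 0.666, -0.0]
contact_force: [0.1, 0.1, -1.4]
width: 0.0253
gripper_force: 62.0
```

send_rows(motion=[[[0, 0, 0.05], [0, 0, 0], 0], [[0, 0, 0], [0, 0, 0], 0]])

```text
t: 14.18
eef_pos: [0.4661, -0.0609, 0.1417]
orientation: [0.001, 0.746, 0.665, 0.0]
contact_force: [0.3, -0.5, -0.9]
width: 0.025
gripper_force: 62.0
```

send_rows(motion=[[[0, 0, 0.05], [0, 0, 0], 0], [[0, 0, 0], [0, 0, 0], 0]])

```text
t: 14.35
eef_pos: [0.4658, -0.061, 0.1398]
orientation: [0.0, 0.747, 0.665, 0.0]
contact_force: [0.3, 0.6, -1.2]
width: 0.0253
gripper_force: 62.0
```

send_rows(motion=[[[0, 0, 0.05], [0, 0, 0], 0], [[0, 0, 0], [0, 0, 0], 0]])

```text
t: 14.52
eef_pos: [0.4655, -0.061, 0.138]
orientation: [0.0, 0.747, 0.665, 0.0]
contact_force: [0.0, -0.4, -1.3]
width: 0.0252
gripper_force: 62.0
```

send_rows(motion=[[[0, 0, 0.04], [0, 0, 0], 0], [[0, 0, 0], [0, 0, 0], 0]])

```text
t: 14.68
eef_pos: [0.4657, -0.0611, 0.1378]
orientation: [-0.0, 0.746, 0.665, -0.0]
contact_force: [-5.5, -0.4, 9.7]
width: 0.0254
gripper_force: 63.4
```

The block is on the bench (9.7 N upward). I release and rise.

send_rows(motion=[[[0, 0, 0], [0, 0, 0], 1], [[0, 0, 0], [0, 0, 0], 1], [[0, 0, 0], [0, 0, 0], 1], [[0, 0, 0], [0, 0, 0], 1], [[0, 0, 0], [0, 0, 0], 1], [[0, 0, 0], [0, 0, 0], 1], [[0, 0, 0], [0, 0, 0], 1], [[0, 0, 0], [0, 0, 0], 1], [[0, 0, -0.3], [0, 0, 0], 1], [[0, 0, -0.6], [0, 0, 0], 1], [[0, 0, -0.8], [0, 0, 0], 1], [[0, 0, -0.8], [0, 0, 0], 1], [[0, 0, -0.8], [0, 0, 0], 1], [[0, 0, -0.8], [0, 0, 0], 1], [[0, 0, -0.8], [0, 0, 0], 1], [[0, 0, 0], [0, 0, 0], 1], [[0, 0, 0], [0, 0, 0], 1], [[0, 0, 0], [0, 0, 0], 1]])

```text
t: 16.18
eef_pos: [0.4652, -0.0608, 0.2836]
orientation: [-0.0, 0.747, 0.665, -0.0]
contact_force: [0.1, 0.9, -1.4]
width: 0.0849
gripper_force: 0.0
```

```bash
python3 -c "
from h import *
snap('side','pics/s5.png')"
```

```text
(no output)
```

View pics/s5.png

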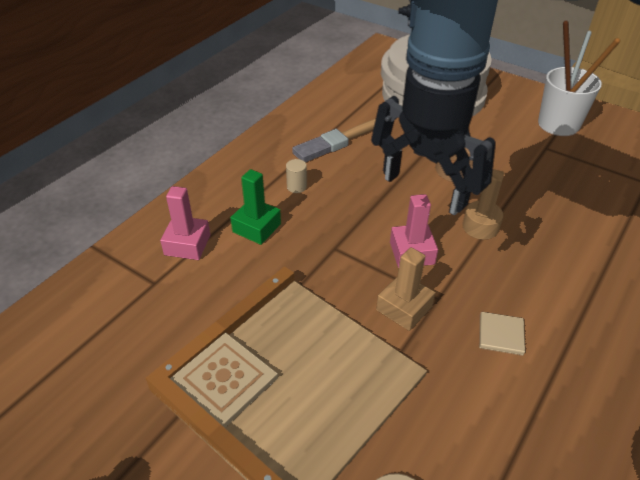

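The block stands upright on the bench at (406,305), clear of the board. The tile is in the corner at (225,376), the stamp hasn't moved, and the gripper is clear.

```bash
python3 -c "
from station import job
print(job.close_job())"
```

```text
the job is handed in; nothing more can be done
None
```

The tile was pushed square into the corner using only the square-foot block, the block was released upright on the bench beside the board, and the job is handed in; the hand-in call gave no verdict.

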